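# Level the rocker: shoe under the foot, foot screwed down to touch

### The arm

A 6-joint arm with a two-finger parallel gripper is mounted at the origin on the work surface. World frame = base frame: x ahead of the robot, y to its left, z up, the work surface at z = 0. Lengths are in m, angles in rad, forces in N, time in s.
With the tool pointing down it reaches from about 0.35 to 0.975 m from the base axis. Payload 4.9 kg.
Tool frame: the origin (TCP) lies on the centre line of the jaws, within the pads' length; the fingertips stand 14 mm ahead of it and the grasp point (between the pads) lies 5 mm behind it; x points along the fingers, z is the direction in which the jaws open and shut, and the axes are right-handed (so a half turn about x gives the same grasp; the last joint's range is limited). The gripper opens to 85 mm and grips with 20 to 120 N. Pads are 22 mm wide; open, the fingers measure 114 mm over their backs; the gripper's body (76 mm by 85 mm) begins 54 mm behind the grasp point. The pads swing forward as they close: fully open they stand 13 mm farther back than shut.
Start: joints at [-1.251, 0.053, 1.613, -0, 1.476, -0.119], TCP at [0.266, -0.566, 0.245] pointing down, gripper open.
Joint ranges: [-3.01, 3.01], [-1.01, 2.22], [0.06, 2.58], [-1.02, 4.17], [0.09, 2.62], [-3.14, 3.14]. Speed limits (rad/s): [2.57, 2.57, 3.14, 3.14, 3.14, 3.14].

### API

Orientations are given as a rotation vector (axis times angle).
In Python, from station import ctrl gives the robot as it stands.
- The arm moves only by the tool move_arm, never from a script. Its argument "increments" is a list that holds one entry, the list of rows, each a list of 4 numbers: the shift along the tool's x, y, z in units of 25 cm (1.0 is 25 cm), then the turn about the tool's x in units of 90 degrees (1.0 is 90 degrees). A call has 1 to 20 rows; each row shifts and turns the commanded pose from where the row before left it, along the tool's axes as they then stand; what a row does not reach is not made up. A row lasts 1/12 s, in which the tool goes at most 41.7 mm and 7.16 degrees, less where a joint would pass 70% of its speed; a pose out of reach is approached as far as the arm can. A call with a number of a shift or a turn outside -1 to 1 is refused whole. A call with a gripper value outside its range is refused whole. "gripper" is the closure, from 0 (fully open) to 1 (shut), set as the call begins (left out, the last holds). The fingers move at their own pace and stop on an object; "squeeze" is the grip in N (left out, the last holds). Time passes only in rows, so rows that do not move let the fingers close. It gives the time, the measured TCP pose, the force and the opening at its end, in the units of the state.
- ctrl.get_obs(): the state, without advancing time (a new reading comes with each control period).
- ctrl.get_image(name): name is "scene" or "top"; returns a dict with "pixels" (480x640x3 uint8, red, green, blue), "depth" (480x640 float32, m along the optical axis (not along the pixel's ray), 0 where there is no reading), "K" (3x3 intrinsics, pixels), "k1" (the pictures are not rectified: a ray, as slopes to the right and down, at radius r is drawn at 1 + k1 r^2 times it, then the intrinsics apply), "extrinsics" (4x4, takes a point from camera to world coordinates). Camera axes: x right, y up, looking along -z (the intrinsics and any distortion apply to the point x, -y, -z); pixel columns grow to the right and rows downward; lengths in m; the calibration is good to about 2 mm. A picture is of the moment at which its call begins.
- ctrl.finish_job(): hands the job in, once; it reports no verdict.
Trained networks look in the newest picture that a camera, given by its name, has taken for a name from the list of things; names that differ only in an ending like _2 or _b are one class to them, and where a whole thing is asked for, a point or a joint stands for the part that bears it (a point fixed in the world has none). Each returns a list of dicts, best first, with "score" (0 to 1); they miss things now and then, are a little off and sometimes report something else, mostly with a low value. They report only what shows in the picture. A call takes as long as a camera call. They do not tell look-alikes from the thing itself.
- ctrl.trace(camera, target): "region" (480x640 bool, what is visible of it) and "pixel" ([row, column] in pixels, amid what is visible of it).
The state is a dict: "t": time; "q": joint angles; "dq": joint speeds; "effort": joint torques, N m; "tool_pos": TCP position; "tool_rot": TCP orientation; "contact_force": force on the tool from outside, world axes, zero at the start; "wrist_torque": the same for the moment, N m; "opening": finger opening in m.
Only numpy, scipy, OpenCV 4.12 (cv2) and the standard library are available. Lean on these libraries where they do the work, as an engineer would, in place of code of your own. Each camera call takes 0.05 s, during which the arm holds its last target. There are 200 camera calls.

### The job

One screw foot of the rocker hangs clear of the bench: slide the flat metal shoe with the upright rib along the bench until its square plate lies centred under that foot, then turn the foot's round knob clockwise until the rubber sole just presses on the plate. Stop at the first firm touch - the sole must bear lightly on the plate but not jack it up hard - then let go, and leave the other things on the bench alone.

Things in the scene. Friction and masses are not known exactly. Their poses are not given: they have to be found in the camera images.
- rocker: Heavy drive unit fixed to the bench. Origin: on the bench exactly below the vertical axis of its one screw foot; z up. Steel box: x -150 to 150 mm, y 110 to 410 mm, top 115 mm above the bench; cream tray on it from y = 160 mm, top 205 mm. Nothing of it lies on the foot's -x, +x and -y sides.
- outrigger_end (a point): Fixed point on the foot's axis, in the top face of the rocker's outrigger arm, 60 mm above the bench. The arm is 44 mm wide (x), 15 mm thick and its rounded end reaches 22 mm beyond the axis on the -y side. The foot's 12 mm steel stem goes through it. There are 20 mm or more of free height between arm and knob for fingertips.
- knob_zone (a point): Fixed point on the foot's axis, 104 mm above the bench, to grip at. The black round knob around it (44 mm diameter, 28 mm high) has its mid-height 103 to 108 mm above the bench at the start, 99 mm at touch. Clockwise from above lowers knob, stem and sole together, 16 mm per turn (2.55 mm per rad). Its soft rubber yields 0.5 rad per N m on the stem. Free turning takes 0.05 N m; it stays put when let go.
- sole_zone (a point): Fixed point on the foot's axis, 14 mm above the bench. The foot's flat rubber sole (56 mm diameter, 12 mm thick, turns with the knob) has its underside 12 to 17 mm above the bench at the start, differing each time: 1.7 to 3.5 rad of turning to touch the plate. Springy, 12 N per mm: past touch each 0.1 rad adds 3 N, and each N adds 0.01 to 0.02 N m to the turning moment.
- shoe: Loose dark aluminium shoe, about 0.3 kg, flat on the bench: square plate 90 x 90 mm, 8 mm thick, with a tongue 30 mm wide and 6 mm thick running along its -y to y = -135 mm, and an upright rib near the tongue's end. Origin: centre of the plate's underside; z up. It goes under the foot from the rocker's -y side, shoe axes as the rocker's axes. A light touch on it is 1 to 20 N; over 30 N is jacking.
- shoe_rib (a point): Point in the shoe's upright rib to pinch, at x = 0, y = -115 mm, 32 mm above the bench when the shoe lies flat. The rib is 10 mm thick (along shoe x), 34 mm long (along shoe y), and its top is 52 mm above the bench; the tongue beside it is 6 mm high.
- bottle: Bystander: closed bottle, 66 mm diameter, 150 mm high; origin centre of underside.
- jar: Bystander: closed jar, 60 mm diameter, 70 mm high; origin centre of underside.
- pad: Bystander: plain round dark metal pad, 70 mm diameter, 10 mm thick, no tongue; origin centre of underside.
- collar: Bystander: steel ring, 40 mm outside diameter, 16 mm high; origin centre of underside.
- spanner: Bystander: spanner 160 mm long lying on the bench, along its own x.
- beaker: Bystander: beaker, 70 mm diameter, 90 mm high; origin centre of underside.
- driver: Bystander: screwdriver lying on the bench, along its own x.
Mind the look-alikes: they are no part of the job. Leave any blue look-alike of the shoe alone.

How it is judged:
On the way, in this order (a step that is already met when the one before it is completed fails the run):
1. the shoe lies flat on the bench, its plate centred under the foot within 12 mm, with no load from the foot yet (horizontal distance between shoe and rocker below 0.012 m and angle between shoe's own z axis and vertical below 0.05 rad and height (world z) of shoe below 0.004 m and contact force between rocker and shoe below 0.5 N), for 0.2 s.
2. the foot is screwed down and its sole presses on the plate with 1 to 20 N (horizontal distance between shoe and rocker below 0.012 m and angle between shoe's own z axis and vertical below 0.05 rad and height (world z) of shoe below 0.004 m and contact force between rocker and shoe between 1 and 20 N), for 0.2 s.
At the end, for the whole second after the job is handed in: The shoe lies flat and at rest on the bench, its plate's centre within 12 mm of the foot's axis; the foot's sole presses on it with 1 to 20 N; the gripper touches neither (all of step 2 and linear speed of shoe below 0.01 m/s and contact force between the fingers and rocker below 0.1 N and contact force between the fingers and shoe below 0.1 N).
It fails at once if foot and shoe press on each other with more than 30 N (contact force between rocker and shoe above 30 N).
It fails at once if a bystander is moved more than 25 mm (distance of any of bottle, jar, pad, collar, spanner, beaker, driver from where it was at the start of the episode above 0.025 m).
It also fails if it takes over 72 s, if anything falls off the work surface, if the arm or the gripper's body presses on something with over 40 N, if the wrist force passes 120 N, or if a joint passes its speed limit or range.

## Working session

There is one attempt and no reset: what is moved stays moved. The work goes in short steps, Python scripts to look and compute and a tool call to move; the robot and the scene stay as the last step left them, time stands still between calls to the robot, and variables do not carry over. Pictures are saved under pics/ and viewed, about 8 in all and at most 12, crops included, and the job is handed in when it is done.

Besides the shell and the picture viewer there is one more tool, called after ">>>" as name([rows], argument=value, ...), one row to a line, values as JSON. move_arm: Moves the arm, as the interface text tells. Shifts and turns lie within -1 to 1; 1 stands for 25 cm of shift or 90 degrees of turn. Its arguments: {"type":"object","properties":{"increments":{"type":"array","items":{"type":"array","items":{"type":"array","items":{"type":"number","minimum":-1,"maximum":1}}}},"gripper":{"type":"number"},"squeeze":{"type":"number"}},"required":["increments"]}

```bash
mkdir -p pics; ls; cat > h.py <<'E'
import numpy as np, cv2
from station import ctrl
def pts(im, mask):
    r,c=np.nonzero(mask & (im["depth"]>0)); return w(im,r,c)
def w(im,r,c,d=None):
    r=np.atleast_1d(r);c=np.atleast_1d(c)
    if d is None: d=im["depth"][r,c]
    K=im["K"];D=np.array([im["k1"],0,0,0.])
    p=cv2.undistortPoints(np.stack([c,r],1).astype(float)[:,None],K,D)[:,0]
    P=np.stack([p[:,0]*d,-p[:,1]*d,-d,np.ones(len(d))],1)
    return (im["extrinsics"]@P.T).T[:,:3]
def proj(im,X):
    E=np.linalg.inv(im["extrinsics"]);p=E[:3,:3]@np.asarray(X)+E[:3,3]
    u,v=p[0]/-p[2],-p[1]/-p[2];s=1+im["k1"]*(u*u+v*v);K=im["K"]
    return K[1,2]+K[1,1]*v*s,K[0,2]+K[0,0]*u*s
def save(n,a): cv2.imwrite("pics/"+n,cv2.cvtColor(a,cv2.COLOR_RGB2BGR))
E
python3 - <<'E'
from h import *
o=ctrl.get_obs(); print(o)
for n in("scene","top"):
    im=ctrl.get_image(n); save(n+"0.png",im["pixels"]); print(n,im["extrinsics"].round(3).tolist())
    for t in("rocker","shoe","shoe_rib","knob_zone","outrigger_end","sole_zone","pad"):
        for d in ctrl.trace(n,t)[:3]:
            P=pts(im,d["region"]); 
            print(n,t,round(d["score"],2),np.round(d["pixel"]),d["region"].sum(), P.mean(0).round(3) if len(P) else None,np.percentile(P,[2,98],axis=0).round(3).tolist() if len(P) else '')
E
```

```text
pics
{'t': 0.0, 'q': array([-1.25103109e+00,  5.33232787e-02,  1.61429223e+00,  2.39986210e-05,
        1.47599572e+00, -1.19004555e-01]), 'dq': array([-2.84325501e-04,  3.60604671e-04, -7.18779300e-05,  3.25897538e-04,
       -3.86915420e-04, -1.07815442e-03]), 'effort': array([ 7.92059072e-04, -3.93679941e+01, -3.70175457e+01, -2.35314377e-05,
        7.08013598e-03, -1.96632151e-06]), 'tool_pos': array([ 0.26533248, -0.56522916,  0.24408486]), 'tool_rot': array([ 0.88148717,  1.38697946, -0.87936008]), 'contact_force': array([1.21945164, 0.0148078 , 0.92937006]), 'wrist_torque': array([-0.0016575 , -0.02239673,  0.02111917]), 'opening': 0.08525587279072194}
scene [[0.584, -0.672, 0.456, 0.971], [0.812, 0.478, -0.335, -0.535], [0.007, 0.566, 0.825, 0.873], [0.0, 0.0, 0.0, 1.0]]
scene rocker 0.63 [119. 478.] 20170 [0.526 0.236 0.151] [[0.373, 0.024, 0.038], [0.653, 0.43, 0.211]]
scene shoe 0.93 [259. 312.] 2009 [ 0.529 -0.231  0.011] [[0.484, -0.332, 0.004], [0.568, -0.159, 0.052]]
scene shoe 0.64 [404. 275.] 3390 [ 0.743 -0.452  0.009] [[0.641, -0.503, 0.004], [0.807, -0.411, 0.052
[... 1293 characters left out ...]
 2625 [ 0.735 -0.446  0.01 ] [[0.633, -0.499, 0.003], [0.803, -0.407, 0.052]]
top shoe_rib 0.95 [251. 328.] 2672 [ 0.525 -0.22   0.009] [[0.482, -0.323, 0.003], [0.566, -0.157, 0.051]]
top shoe_rib 0.65 [266.  77.] 26222 [0.496 0.208 0.155] [[0.354, 0.031, 0.046], [0.642, 0.311, 0.209]]
top knob_zone 0.93 [264.  73.] 26176 [0.496 0.208 0.155] [[0.354, 0.031, 0.047], [0.641, 0.311, 0.209]]
top outrigger_end 0.61 [263.  73.] 26354 [0.496 0.208 0.155] [[0.352, 0.031, 0.045], [0.642, 0.312, 0.209]]
top sole_zone 0.74 [262.  76.] 26176 [0.496 0.208 0.156] [[0.354, 0.032, 0.048], [0.642, 0.311, 0.209]]
top pad 0.63 [137. 219.] 986 [0.755 0.006 0.01 ] [[0.723, -0.026, 0.002], [0.787, 0.038, 0.013]]
```

View pics/scene0.png

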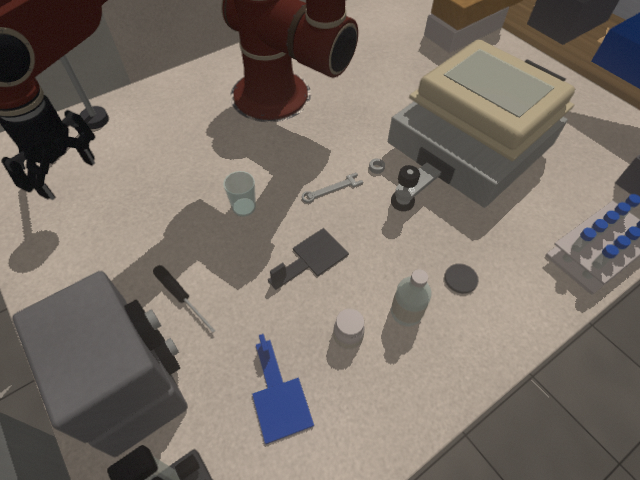

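View pics/top0.png

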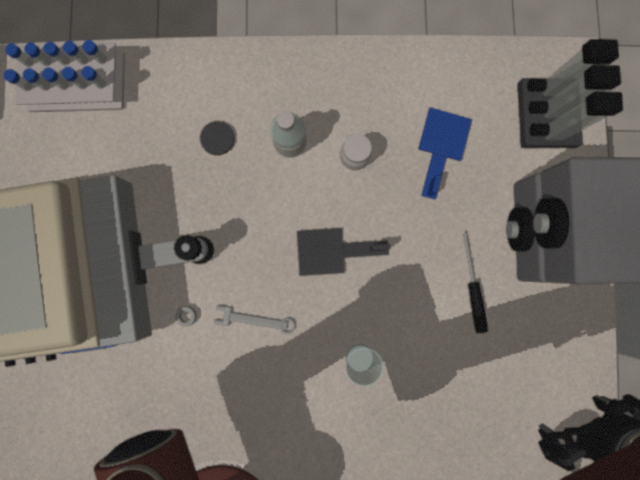

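The scene shows the dark shoe, with its plate at scene (252,320), its rib at (272,277), and the shoe at top (250,330). The things it could be mistaken for are:
- the blue look-alike at scene (410,283), top (137,440)
- the round pad at scene (278,461), top (137,217)

I choose the dark one with tongue and rib. The foot's knob is at scene (177,408), top (247,188). Next I measure both.

```bash
cat > m.py <<'E'
from h import *
def shoe(n,im):
    out=[]
    for d in ctrl.trace(n,"shoe"):
        R=d["region"]
        P=pts(im,R)
        if len(P)<500 or len(P)>8000: continue
        px=im["pixels"][R].mean(0)
        if px[2]>px[0]*1.6 or px.mean()>110: continue
        r,c=np.nonzero(R); X=w(im,r,c,) ; 
        ok=(im["depth"][r,c]>0)
        X=X[ok]; pl=X[(X[:,2]>0.003)&(X[:,2]<0.014)]
        # raster 1mm
        o=X[:,:2].min(0)-0.02; g=np.zeros((300,300),np.uint8)
        ij=((pl[:,:2]-o)*1000).astype(int); ij=ij[(ij<300).all(1)]; g[ij[:,0],ij[:,1]]=1
        g=cv2.morphologyEx(g,cv2.MORPH_CLOSE,np.ones((7,7)))
        g=cv2.morphologyEx(g,cv2.MORPH_OPEN,cv2.getStructuringElement(cv2.MORPH_ELLIPSE,(45,45)))
        k=np.argwhere(g)
        if len(k)<2000: continue
        rc=cv2.minAreaRect(k.astype(np.float32)); pc=np.array(rc[0])/1000+o
        rib=X[X[:,2]>0.035]; rb=rib.mean(0)
        v=pc-rb[:2]; yaw=np.arctan2(v[1],v[0])-np.pi/2
        print(n,"shoe plate",pc.round(4),"rect",np.round(rc[1]),round(rc[2],1),"rib",rb.round(4),len(rib),"dist",np.linalg.norm(v).round(4),"yaw deg",np.degrees(yaw).round(1),"px",px.round())
        out.append((pc,rb,yaw))
    return out
E
python3 - <<'E'
from m import *
for n in("scene","top"):
    im=ctrl.get_image(n); shoe(n,im)
    A=[]; m=np.ones((480,640),bool); P=w(im,*np.nonzero(m)); C=im["pixels"].reshape(-1,3).mean(1)
    near=np.linalg.norm(P[:,:2]-[0.53,-0.01],axis=1)<0.16
    def sel(lo,hi,x0,x1,y0,y1): return P[(P[:,2]>lo)&(P[:,2]<hi)&(P[:,0]>x0)&(P[:,0]<x1)&(P[:,1]>y0)&(P[:,1]<y1)]
    k=sel(.09,.15,.4,.68,-.1,.085); top=k[k[:,2]>np.percentile(k[:,2],90)-.006]
    print(n,"knob",len(k),k.mean(0).round(4),np.percentile(k,[1,99],axis=0).round(4).tolist())
    print(" toppts",len(top),top[:,2].mean().round(4),cv2.minEnclosingCircle(top[:,:2].astype(np.float32)))
    a=sel(.055,.066,.4,.68,-.1,.085)
    rc=cv2.fitLine(a[:,:2].astype(np.float32),cv2.DIST_HUBER,0,.01,.01).ravel(); print(" arm",len(a),a.mean(0).round(4),rc.round(3),np.percentile(a,[1,99],axis=0).round(3).tolist())
    s=sel(.105,.122,.3,.75,.08,.32); rc=cv2.minAreaRect(s[:,:2].astype(np.float32)); print(" boxtop",rc)
    t=sel(.195,.22,.3,.75,.08,.5); print(" tray",cv2.minAreaRect(t[:,:2].astype(np.float32)))
    r,c=proj(im,[.54,-.01,.06]); print(r,c)
    r0,c0=(130,350) if n=="scene" else (190,120)
    if n=="scene":
        a1=cv2.resize(im["pixels"][140:230,350:470],None,fx=5,fy=5,interpolation=cv2.INTER_CUBIC)
        save("crop1.png",a1)
        save("crop2.png",cv2.resize(im["pixels"][220:300,255:365],None,fx=5,fy=5,interpolation=cv2.INTER_CUBIC))
E
```

```text
scene shoe plate [ 0.525  -0.2054] rect [ 89. 100.] 3.1 rib [ 0.533  -0.3169  0.0478] 137 dist 0.1119 yaw deg 4.1 px [75. 71. 68.]
scene knob 392 [0.5348 0.0285 0.1149] [[0.5109, 0.012, 0.0931], [0.5525, 0.0532, 0.1236]]
 toppts 247 0.1203 ((0.530555784702301, 0.03243892639875412), 0.02331426553428173)
 arm 280 [0.5364 0.0417 0.0607] [0.097 0.995 0.537 0.046] [[0.511, 0.013, 0.056], [0.552, 0.083, 0.065]]
 boxtop ((0.5050965547561646, 0.21961991488933563), (0.30205488204956055, 0.16019630432128906), 8.472769737243652)
 tray ((0.49169182777404785, 0.3187409043312073), (0.26878681778907776, 0.23948019742965698), 8.087587356567383)
201.21691702796338 393.0603688457986
top shoe plate [ 0.5234 -0.2035] rect [87. 95.] 1.6 rib [ 0.5299 -0.3117  0.0515] 83 dist 0.1084 yaw deg 3.4 px [63. 62. 62.]
top knob 559 [0.5292 0.0343 0.1171] [[0.509, 0.0149, 0.0944], [0.5492, 0.057, 0.123]]
 toppts 480 0.1192 ((0.5292928814888, 0.036993902176618576), 0.022905780002474785)
 arm 294 [0.5214 0.0561 0.0595] [ 0.202 -0.979  0.521  0.052] [[0.503, 0.015, 0.056], [0.548, 0.084, 0.063]]
 boxtop ((0.5003247857093811, 0.24109628796577454), (0.3012809455394745, 0.1968686580657959), 8.05322551727295)
 tray ((0.49601274728775024, 0.26682940125465393), (0.27060800790786743, 0.1321403831243515), 6.399204730987549)
242.85192384283008 218.96995821324765
```

```bash
python3 -c "
import cv2,numpy as np
a=cv2.imread('pics/crop1.png');b=cv2.imread('pics/crop2.png')
b=cv2.resize(b,(400,450*400//550));a=cv2.resize(a,(400,300));h=np.zeros((330,800,3),np.uint8);h[:300,:400]=a;h[:b.shape[0],400:]=b;cv2.imwrite('pics/cc.png',h)"
```

```text
(no output)
```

View pics/cc.png

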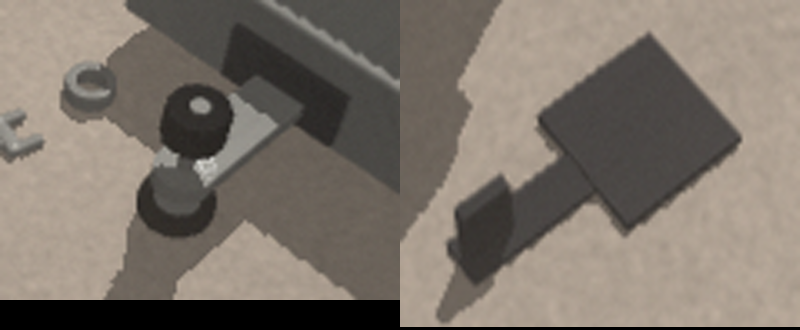

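The crop confirms the choice: the right half shows the dark shoe with its rib and tongue, the left half the screw foot, with the sole visible under the knob. I refine both poses with a silhouette fit.

```bash
cat >> m.py <<'E'
from scipy.optimize import minimize
from scipy.spatial.transform import Rotation as Ro
BOX=[(-45,45,-45,45,0,8),(-15,15,-135,-45,0,6),(-5,5,-132,-98,0,52)]
def sil(im,p):
    g=np.zeros((960,1280),np.uint8);c,s=np.cos(p[2]),np.sin(p[2])
    for b in BOX:
        q=[]
        for x in b[:2]:
            for y in b[2:4]:
                for z in b[4:]:
                    r,cc=proj(im,[p[0]+(c*x-s*y)/1e3,p[1]+(s*x+c*y)/1e3,z/1e3]); q.append([cc*2+.5,r*2+.5])
        cv2.fillConvexPoly(g,cv2.convexHull((np.array(q)*16).round().astype(np.int32)),1,shift=4)
    return g
def fit(im,R,p0,ignore=None):
    M=cv2.resize(R.astype(np.uint8),(1280,960),interpolation=cv2.INTER_NEAREST)
    V=np.ones_like(M) if ignore is None else 1-cv2.resize(ignore.astype(np.uint8),(1280,960),interpolation=cv2.INTER_NEAREST)
    def f(u):
        g=sil(im,u*[1,1,5]); return 1-((g&M&V).sum()/max(1,((g|M)&V).sum()))
    u0=np.array(p0)/[1,1,5]
    r=minimize(f,u0,method="Nelder-Mead",options=dict(initial_simplex=u0+np.array([[0,0,0],[.006,0,0],[0,.006,0],[0,0,.02]]),xatol=1e-4,fatol=1e-4))
    return r.x*[1,1,5],1-r.fun
E
python3 - <<'E'
from m import *
for n in("scene","top"):
    im=ctrl.get_image(n)
    for d in ctrl.trace(n,"shoe"):
        P=pts(im,d["region"])
        if 500<len(P)<8000 and np.linalg.norm(P.mean(0)[:2]-[.527,-.225])<.05:
            p,i=fit(im,d["region"],[.524,-.202,.065]); print(n,p[:2].round(4),np.degrees(p[2]).round(2),"iou",round(i,3),"rib",(p[:2]+.115*np.array([np.sin(p[2]),-np.cos(p[2])])).round(4)); break
    for b in("spanner","collar","beaker","driver","bottle","jar","pad"):
        for d in ctrl.trace(n,b)[:1]:
            Q=pts(im,d["region"]);Q=Q[Q[:,2]>.003]; print(" ",b,round(d["score"],2),np.percentile(Q,[3,97],axis=0).round(3).tolist())
o=ctrl.get_obs(); print(Ro.from_rotvec(o["tool_rot"]).as_matrix().round(3))
E
```

```text
scene [ 0.5231 -0.2011] 3.56 iou 0.958 rib [ 0.5303 -0.3158]
  spanner 0.82 [[0.371, -0.145, 0.004], [0.417, 0.0, 0.011]]
  collar 0.6 [[0.386, 0.045, 0.004], [0.42, 0.078, 0.02]]
  beaker 0.87 [[0.284, -0.307, 0.01], [0.348, -0.246, 0.091]]
  driver 0.98 [[0.368, -0.523, 0.013], [0.549, -0.489, 0.028]]
  bottle 0.79 [[0.724, -0.175, 0.013], [0.778, -0.13, 0.152]]
  jar 0.86 [[0.696, -0.301, 0.015], [0.745, -0.251, 0.073]]
  pad 0.81 [[0.726, -0.029, 0.007], [0.786, 0.034, 0.014]]
top [ 0.5239 -0.1999] 3.67 iou 0.879 rib [ 0.5313 -0.3146]
  spanner 0.6 [[0.37, -0.132, 0.004], [0.417, 0.003, 0.01]]
  collar 0.76 [[0.383, 0.049, 0.005], [0.418, 0.082, 0.018]]
  beaker 0.66 [[0.282, -0.304, 0.003], [0.346, -0.244, 0.091]]
  driver 0.74 [[0.365, -0.519, 0.012], [0.543, -0.487, 0.027]]
  bottle 0.97 [[0.712, -0.172, 0.019], [0.762, -0.114, 0.151]]
  jar 0.84 [[0.686, -0.292, 0.02], [0.737, -0.243, 0.072]]
  pad 0.87 [[0.724, -0.025, 0.006], [0.786, 0.037, 0.013]]
[[ 0.     0.905  0.425]
 [-0.     0.425 -0.905]
 [-1.     0.     0.   ]]
```

>>> move_arm([
  [[0,0,0,-0.076],[0,0,0,-0.076],[0,0,0,-0.076],[0,0,0,-0.076],[0,0,0,-0.076],[0,0,0,-0.076],[0,0,0,-0.076],[0,0,0,-0.076],[0,0,0,-0.076],[0,0,0,-0.076],[0,0,0,0],[0,0,0,0]],
], gripper=0, squeeze=40)

```text
t: 2.9
tool_pos: [0.2655, -0.5658, 0.2453]
tool_rot: [-0.046, 1.57, 0.046]
contact_force: [-0.1, 0.8, 1.3]
opening: 0.0857
```

```bash
cat > g.py <<'E'
import sys
from h import *
from scipy.spatial.transform import Rotation as Ro
# usage: g.py x y z [jaw angle deg] -> units of remaining shift
o=ctrl.get_obs();R=Ro.from_rotvec(o["tool_rot"]).as_matrix();T=np.array([float(v) for v in sys.argv[1:4]])
d=R.T@(T-o["tool_pos"]);print("pos",o["tool_pos"].round(4),"tool-axes units",(d/.25).round(4),"jaw deg",np.degrees(np.arctan2(R[1,2],R[0,2])).round(2),"tilt",R[2,0].round(4),"q6",o["q"][5].round(3),"F",o["contact_force"].round(2),"M",o["wrist_torque"].round(3),"open",round(o["opening"],4),"t",o["t"])
E
python3 g.py .5308 -.3152 .10
```

```text
pos [ 0.2655 -0.5658  0.2453] tool-axes units [0.5813 0.9382 1.1181] jaw deg 3.37 tilt -1.0 q6 -1.31 F [-0.06  0.84  1.25] M [-0.053  0.019 -0.054] open 0.0857 t 2.9
```

>>> move_arm([
  [[0.0,0.0782,0.0932,0],[0.0,0.0782,0.0932,0],[0.0484,0.0782,0.0932,0],[0.0484,0.0782,0.0932,0],[0.0484,0.0782,0.0932,0],[0.0484,0.0782,0.0932,0],[0.0484,0.0782,0.0932,0],[0.0484,0.0782,0.0932,0],[0.0484,0.0782,0.0932,0],[0.0484,0.0782,0.0932,0],[0.0484,0.0782,0.0932,0],[0.0484,0.0782,0.0932,0],[0.0484,0,0,0],[0.0484,0,0,0],[0,0,0,0],[0,0,0,0]],
])

```text
t: 4.23
tool_pos: [0.529, -0.3147, 0.0991]
tool_rot: [-0.046, 1.572, 0.048]
contact_force: [0.5, -0.3, 0.1]
opening: 0.0854
```

```bash
python3 g.py .5308 -.3152 .028; python3 - <<'E'
from h import *
im=ctrl.get_image("scene");save("s1.png",cv2.resize(im["pixels"][150:350,180:400],None,fx=2.7,fy=2.7))
E
```

```text
pos [ 0.529  -0.3147  0.0991] tool-axes units [ 0.2843 -0.0029  0.0078] jaw deg 3.43 tilt -1.0 q6 -0.717 F [ 0.5  -0.29  0.12] M [ 0.006 -0.012 -0.033] open 0.0854 t 4.2333
```

View pics/s1.png

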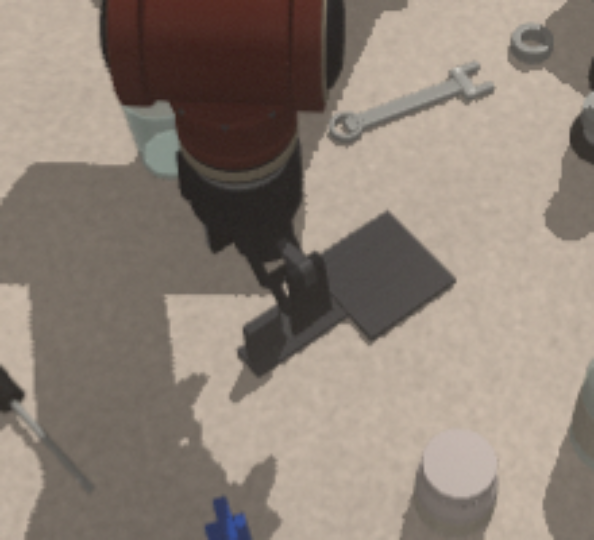

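>>> move_arm([
  [[0.047,0,0.0078,0],[0.047,-0.0029,0,0],[0.047,0,0,0],[0.047,0,0,0],[0.047,0,0,0],[0.047,0,0,0],[0,0,0,0],[0,0,0,0]],
])

```text
t: 4.95
tool_pos: [0.5313, -0.3143, 0.0281]
tool_rot: [-0.047, 1.572, 0.05]
contact_force: [-0.8, 0.6, -0.8]
opening: 0.0852
```

>>> move_arm([
  [[0,0,0,0],[0,0,0,0],[0,0,0,0],[0,0,0,0],[0,0,0,0],[0,0,0,0],[0,0,0,0],[0,0,0,0],[0,0,0,0],[0,0,0,0],[0,0,0,0],[0,0,0,0]],
], gripper=1, squeeze=40)

```text
t: 5.95
tool_pos: [0.5323, -0.3152, 0.03]
tool_rot: [-0.049, 1.57, 0.048]
contact_force: [-0.5, -0.1, 3.8]
opening: 0.0094
```

```bash
python3 g.py .5308 -.3152 .028; python3 - <<'E'
from m import *
for n in("scene","top"):
    im=ctrl.get_image(n)
    for d in ctrl.trace(n,"shoe"):
        P=pts(im,d["region"])
        if 500<len(P)<8000 and np.linalg.norm(P.mean(0)[:2]-[.527,-.225])<.05:
            p,i=fit(im,d["region"],[.524,-.202,.065]); print(n,p[:2].round(4),np.degrees(p[2]).round(2),"iou",round(i,3)); break
E
```

```text
pos [ 0.5323 -0.3152  0.03  ] tool-axes units [ 0.008   0.0002 -0.006 ] jaw deg 3.54 tilt -1.0 q6 -0.717 F [-0.53 -0.12  3.84] M [-0.037  0.095 -0.026] open 0.0094 t 5.95
scene [ 0.5252 -0.2002] 3.15 iou 0.742
top [ 0.5252 -0.1988] 2.76 iou 0.693
```

>>> move_arm([
  [[0,0,0,-0.0165],[0,0,0,-0.0165],[0,0,0,-0.0165],[0,0.03,0.006,0],[0,0.058,0.012,0],[0,0.058,0.012,0],[0,0.058,0.012,0],[0,0.058,0.012,0],[0,0.058,0.012,0],[0,0.058,0.012,0],[0,0.058,0.012,0],[0,0.058,0.012,0],[0,0.058,0.012,0],[0,0.058,0.012,0],[0,0.058,0.012,0],[0,0.058,0.012,0],[0,0.05,0.01,0],[0,0.03,0.006,0],[0,0.02,0.004,0],[0,0,0,0]],
])

```text
t: 7.82
tool_pos: [0.5455, -0.1023, 0.03]
tool_rot: [-0.11, 1.568, 0.111]
contact_force: [-0.8, 0.3, 6.8]
opening: 0.0097
```

```bash
python3 g.py .5467 -.0799 .030; python3 - <<'E'
from m import *
for n in("scene","top"):
    im=ctrl.get_image(n); save("p_"+n+".png",im["pixels"])
    for d in ctrl.trace(n,"shoe"):
        P=pts(im,d["region"])
        if len(P)<300: continue
        print(n,d["score"],len(P),P.mean(0).round(3))
im=ctrl.get_image("scene");a=cv2.resize(im["pixels"][140:270,330:480],None,fx=2.6,fy=2.6,interpolation=cv2.INTER_CUBIC)
im=ctrl.get_image("top");b=cv2.resize(im["pixels"][180:310,120:270],None,fx=2.6,fy=2.6,interpolation=cv2.INTER_CUBIC)
save("s2.png",np.hstack([a,b]))
E
```

```text
pos [ 0.5455 -0.1023  0.03  ] tool-axes units [0.     0.088  0.0172] jaw deg 8.08 tilt -1.0 q6 -0.461 F [-0.77  0.32  6.83] M [-0.035 -0.028  0.111] open 0.0097 t 7.8167
scene 0.92 3453 [ 0.743 -0.452  0.009]
scene 0.6 727 [ 0.545 -0.019  0.013]
top 0.68 2505 [ 0.736 -0.446  0.01 ]
top 0.58 532 [ 0.508 -0.005  0.008]
```

View pics/s2.png

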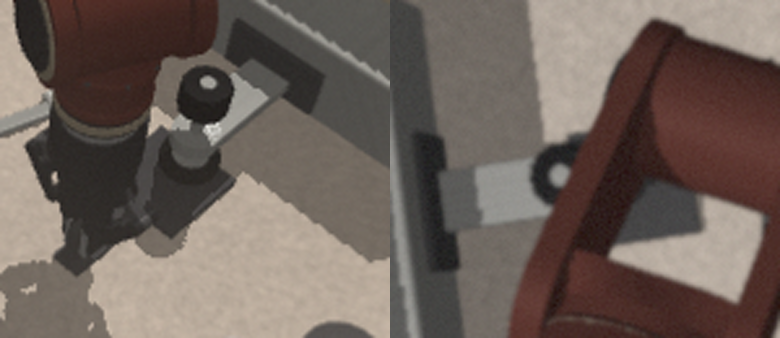

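The view shows the plate partly under the sole (crop at 180,190), still about 22 mm short, as the numbers say.

>>> move_arm([
  [[0,0.022,0.0043,0],[0,0.022,0.0043,0],[0,0.022,0.0043,0],[0,0.022,0.0043,0],[0,0,0,0],[0,0,0,0]],
])

```text
t: 8.62
tool_pos: [0.5467, -0.0804, 0.03]
tool_rot: [-0.109, 1.568, 0.111]
contact_force: [-0.4, -0.1, 7.2]
opening: 0.0094
```

>>> move_arm([
  [[0,0,0,0],[0,0,0,0],[0,0,0,0],[0,0,0,0],[0,0,0,0],[0,0,0,0],[0,0,0,0],[0,0,0,0]],
], gripper=0)

```text
t: 9.28
tool_pos: [0.5466, -0.0822, 0.0295]
tool_rot: [-0.109, 1.568, 0.11]
contact_force: [-0.0, -0.3, 0.0]
opening: 0.0855
```

```bash
python3 g.py .5467 -.0799 .030
```

```text
pos [ 0.5466 -0.0822  0.0295] tool-axes units [-0.0019  0.0089  0.0016] jaw deg 7.98 tilt -1.0 q6 -0.423 F [-0.03 -0.26  0.02] M [-0.027 -0.053 -0.041] open 0.0855 t 9.2833
```

>>> move_arm([
  [[-0.05,0,0,0],[-0.14,0,0,0],[-0.14,0,0,0],[-0.14,0,0,0],[-0.14,0,0,0],[-0.1,-0.1,0,0],[-0.1,-0.16,0,0],[0,-0.16,0,0],[0,-0.16,0,0],[0,-0.16,0,0],[0,-0.16,0,0],[0,-0.16,0,0],[0,0,0,0],[0,0,0,0]],
])

```text
t: 10.45
tool_pos: [0.5825, -0.3421, 0.2296]
tool_rot: [-0.107, 1.568, 0.107]
contact_force: [-0.5, 0.6, -1.0]
opening: 0.0853
```

```bash
python3 g.py .5307 .034 .16; python3 - <<'E'
from m import *
for n in("scene","top"):
    im=ctrl.get_image(n)
    c0=np.array([.531,.034])
    P=w(im,*np.nonzero(np.ones((480,640),bool)))
    k=P[(np.linalg.norm(P[:,:2]-c0,axis=1)<.045)&(P[:,2]>.09)&(P[:,2]<.135)]
    zt=np.percentile(k[:,2],80); t=k[k[:,2]>zt-.004]; print(n,"knob top z",zt.round(4),cv2.minEnclosingCircle(t[:,:2].astype(np.float32)),np.percentile(t,[2,98],axis=0).mean(0).round(4))
    for d in ctrl.trace(n,"shoe"):
        Q=pts(im,d["region"])
        if 200<len(Q)<8000 and np.linalg.norm(Q.mean(0)[:2]-[.54,-.02])<.07:
            # ignore pixels covered by the rocker (things well above plate near foot) 
            H=P[:,2].reshape(480,640); ig=np.zeros((480,640),bool)
            for e in ctrl.trace(n,"rocker")[:1]: ig=cv2.dilate((e["region"]&~d["region"]).astype(np.uint8),np.ones((3,3)))>0
            p,i=fit(im,d["region"],[.531,.034,.14],ig); print(n,d["score"],len(Q),p[:2].round(4),np.degrees(p[2]).round(2),"iou",round(i,3)); 
            v=im["pixels"].copy(); g=sil(im,p)[::2,::2]; cs,_=cv2.findContours(g,0,1); cv2.drawContours(v,cs,-1,(255,0,0),1)
            r,c=[int(x) for x in proj(im,[.54,-.02,.02])]; save("f_"+n+".png",cv2.resize(v[r-65:r+65,c-75:c+75],None,fx=2.6,fy=2.6,interpolation=cv2.INTER_CUBIC)); break
a=[cv2.imread(f"pics/f_{n}.png") for n in("scene","top")]; cv2.imwrite("pics/f.png",np.hstack(a))
E
```

```text
pos [ 0.5825 -0.3421  0.2296] tool-axes units [ 2.7890e-01  1.5184e+00 -7.0000e-04] jaw deg 7.82 tilt -1.0 q6 -0.778 F [-0.47  0.6  -0.97] M [ 0.071 -0.002  0.035] open 0.0853 t 10.45
scene knob top z 0.1211 ((0.53043532371521, 0.03354424983263016), 0.02319674752652645) [0.5312 0.0334 0.1206]
scene 0.8 1220 [0.5289 0.0336] 8.64 iou 0.933
top knob top z 0.1204 ((0.5299069881439209, 0.03722173720598221), 0.022517168894410133) [0.5297 0.0365 0.1196]
top 0.88 1832 [0.53   0.0349] 8.39 iou 0.914
```

View pics/f.png

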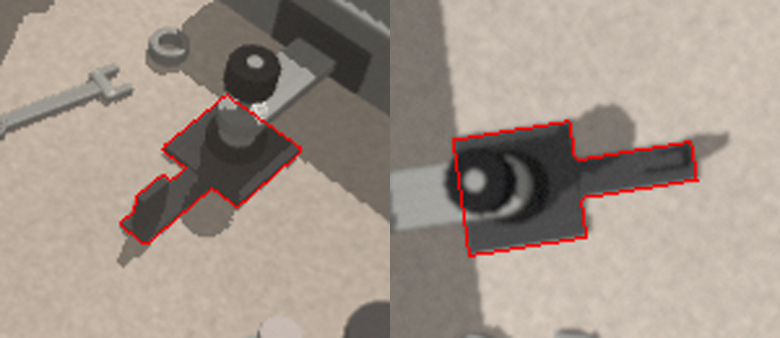

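The outline fits in both views. The plate centre is at about (0.5295, 0.034) and the foot's axis at about (0.530, 0.035), so it is centred within about 3 mm. The knob top is at z = 0.1205, so I expect about 2.9 rad to touch. I wind the wrist back for the turning.

>>> move_arm([
  [[0,0,0,-0.0756],[0,0,0,-0.0756],[0,0,0,-0.0756],[0,0,0,-0.0756],[0,0,0,-0.0756],[0,0,0,-0.0756],[0,0,0,-0.0756],[0,0,0,-0.0756],[0,0,0,-0.0756],[0,0,0,-0.0756],[0,0,0,-0.0756],[0,0,0,-0.0756],[0,0,0,-0.0756],[0,0,0,-0.0756],[0,0,0,-0.0756],[0,0,0,-0.0756],[0,0,0,0]],
])

```text
t: 12.17
tool_pos: [0.583, -0.3389, 0.2295]
tool_rot: [-1.548, 0.948, 1.548]
contact_force: [-0.1, 0.5, -0.6]
opening: 0.0851
```

```bash
python3 g.py .5302 .0352 .18
```

```text
pos [ 0.583  -0.3389  0.2295] tool-axes units [ 0.198  -0.4921  1.4289] jaw deg 117.04 tilt -1.0 q6 -2.68 F [-0.14  0.54 -0.63] M [ 0.032 -0.025 -0.066] open 0.0851 t 12.1667
```

>>> move_arm([
  [[0,-0.041,0.119,0],[0,-0.041,0.119,0],[0,-0.041,0.119,0],[0,-0.041,0.119,0],[0,-0.041,0.119,0],[0,-0.041,0.119,0],[0,-0.041,0.119,0],[0,-0.041,0.119,0],[0,-0.041,0.119,0],[0,-0.041,0.119,0],[0.05,-0.041,0.119,0],[0.05,-0.041,0.119,0],[0.05,0,0,0],[0.05,0,0,0],[0,0,0,0],[0,0,0,0]],
])

```text
t: 13.5
tool_pos: [0.5308, 0.0335, 0.1783]
tool_rot: [-1.543, 0.952, 1.546]
contact_force: [-0.0, -0.4, -0.1]
opening: 0.0855
```

```bash
python3 g.py .5302 .0352 .1015
```

```text
pos [0.5308 0.0335 0.1783] tool-axes units [ 0.307  -0.0016  0.007 ] jaw deg 116.76 tilt -1.0 q6 -2.115 F [-0.   -0.43 -0.09] M [-0.023  0.052 -0.006] open 0.0855 t 13.5
```

>>> move_arm([
  [[0.03,-0.0016,0.007,0],[0.05,0,0,0],[0.05,0,0,0],[0.05,0,0,0],[0.05,0,0,0],[0.05,0,0,0],[0.027,0,0,0],[0,0,0,0],[0,0,0,0],[0,0,0,0]],
])

```text
t: 14.33
tool_pos: [0.5314, 0.0358, 0.103]
tool_rot: [-1.546, 0.949, 1.545]
contact_force: [0.4, 0.0, -0.0]
opening: 0.0856
```

```bash
python3 g.py .5302 .0352 .1015
```

```text
pos [0.5314 0.0358 0.103 ] tool-axes units [ 0.0061  0.0054 -0.0001] jaw deg 116.86 tilt -1.0 q6 -2.112 F [ 0.4   0.03 -0.05] M [ 0.016  0.009 -0.006] open 0.0856 t 14.3333
```

>>> move_arm([
  [[0,0,0,0],[0,0,0,0],[0,0,0,0],[0,0,0,0],[0,0,0,0],[0,0,0,0],[0,0,0,0],[0,0,0,0],[0,0,0,0],[0,0,0,0]],
], gripper=1, squeeze=30)

```text
t: 15.17
tool_pos: [0.531, 0.0364, 0.1033]
tool_rot: [-1.545, 0.949, 1.546]
contact_force: [-3.2, 3.2, 5.5]
opening: 0.0435
```

```bash
python3 g.py .5302 .0352 .1015
```

```text
pos [0.531  0.0364 0.1033] tool-axes units [ 0.0071  0.005  -0.0028] jaw deg 116.87 tilt -1.0 q6 -2.112 F [-3.24  3.21  5.48] M [ 0.441  0.423 -0.022] open 0.0435 t 15.1667
```

>>> move_arm([
  [[-0.004,0,0.004,0.02],[0.001,0,0,0.07],[0.00125,0,0,0.0778],[0.00125,0,0,0.0778],[0.00125,0,0,0.0778],[0.00125,0,0,0.0778],[0.00125,0,0,0.0778],[0.00125,0,0,0.0778],[0.00125,0,0,0.0778],[0.00125,0,0,0.0778]],
])

```text
t: 16.0
tool_pos: [0.5307, 0.0355, 0.1006]
tool_rot: [-0.717, 1.451, 0.712]
contact_force: [0.2, -3.6, -0.7]
opening: 0.0431
```

```bash
python3 g.py .5302 .0352 .1015
```

```text
pos [0.5307 0.0355 0.1006] tool-axes units [-0.0036  0.0008 -0.002 ] jaw deg 52.42 tilt -1.0 q6 -0.986 F [ 0.22 -3.6  -0.7 ] M [-0.672  0.087  0.068] open 0.0431 t 16.0
```

>>> move_arm([
  [[0.00125,0,0,0.0778],[0.00125,0,0,0.0778],[0.00125,0,0,0.0778],[0.00125,0,0,0.0778],[0,0,0,0]],
])

```text
t: 16.42
tool_pos: [0.5302, 0.0352, 0.0993]
tool_rot: [-0.34, 1.546, 0.335]
contact_force: [-1.3, -5.6, 1.6]
opening: 0.0431
```

```bash
cat > t.py <<'E'
from h import *
from scipy.spatial.transform import Rotation as Ro
M=[];F=[]
for i in range(6):
    ctrl.get_image("top"); o=ctrl.get_obs(); M.append(o["wrist_torque"]);F.append(o["contact_force"])
R=Ro.from_rotvec(o["tool_rot"]).as_matrix();a=np.degrees(np.arctan2(R[1,2],R[0,2]))
print("M",np.mean(M,0).round(3),"sd",np.std(M,0).round(3),"F",np.mean(F,0).round(1),"jaw",a.round(2),"turned rad",np.radians(116.87-a).round(3),"pos",o["tool_pos"].round(4),"q6",o["q"][5].round(2),"t",round(o["t"],2))
E
python3 t.py
```

```text
M [-0.925  0.342 -0.003] sd [0.026 0.012 0.021] F [-0.6 -5.6  1.2] jaw 24.93 turned rad 1.605 pos [0.5302 0.0352 0.0993] q6 -0.51 t 16.72
```

>>> move_arm([
  [[0.00125,-0.004,-0.003,0.0778],[0.00125,0,0,0.0778],[0.00125,0,0,0.0778]],
])

```text
t: 16.97
tool_pos: [0.5298, 0.035, 0.0984]
tool_rot: [-0.05, 1.571, 0.048]
contact_force: [-2.6, -2.8, 1.8]
opening: 0.0431
```

```bash
python3 g.py .5302 .0352 .1015; python3 t.py
```

```text
pos [0.5298 0.035  0.0984] tool-axes units [-0.0124  0.0009  0.0015] jaw deg 3.58 tilt -1.0 q6 -0.136 F [-2.6  -2.76  1.76] M [-0.36   0.494  0.019] open 0.0431 t 16.9667
M [-0.544  0.533  0.011] sd [0.095 0.043 0.015] F [-2.  -3.   1.9] jaw 3.9 turned rad 1.972 pos [0.5299 0.0351 0.0984] q6 -0.14 t 17.27
```

>>> move_arm([
  [[0.0007,0,0,0.043],[0.0007,0,0,0.043],[0.0007,0,0,0.043]],
])

```text
t: 17.52
tool_pos: [0.5297, 0.0351, 0.0978]
tool_rot: [0.108, 1.57, -0.109]
contact_force: [-3.7, -3.3, 3.4]
opening: 0.0432
```

```bash
python3 g.py .5302 .0352 .1015; python3 t.py
```

```text
pos [0.5297 0.0351 0.0978] tool-axes units [-0.0146  0.0007  0.0021] jaw deg -7.92 tilt -1.0 q6 0.065 F [-3.66 -3.28  3.44] M [-0.615  0.765  0.016] open 0.0432 t 17.5167
M [-0.631  0.742  0.04 ] sd [0.022 0.028 0.033] F [-3.5 -4.   2.3] jaw -7.74 turned rad 2.175 pos [0.5296 0.0351 0.0978] q6 0.06 t 17.82
```

>>> move_arm([
  [[0,0,-0.002,0.043],[0.0007,-0.003,0,0.043],[0.0007,0,0,0.043]],
])

```text
t: 18.07
tool_pos: [0.5293, 0.035, 0.0974]
tool_rot: [0.268, 1.555, -0.267]
contact_force: [-1.9, -1.6, 2.0]
opening: 0.0431
```

```bash
python3 g.py .5302 .0352 .1015; python3 t.py
```

```text
pos [0.5293 0.035  0.0974] tool-axes units [-0.0166  0.0018  0.0032] jaw deg -19.55 tilt -1.0 q6 0.266 F [-1.89 -1.6   1.99] M [-0.237  0.439  0.045] open 0.0431 t 18.0667
M [-0.162  0.414  0.019] sd [0.02  0.026 0.046] F [-1.  -1.5 -0.4] jaw -19.38 turned rad 2.378 pos [0.5293 0.035  0.0974] q6 0.26 t 18.37
```

>>> move_arm([
  [[0.0007,0,0,0.035],[0.0007,0,0,0.035]],
])

```text
t: 18.53
tool_pos: [0.5293, 0.0351, 0.0971]
tool_rot: [0.354, 1.542, -0.354]
contact_force: [-2.1, -0.5, 1.0]
opening: 0.0436
```

```bash
python3 g.py .5302 .0352 .1015; python3 t.py; python3 - <<'E'
from h import *
im=ctrl.get_image("scene");save("s3.png",cv2.resize(im["pixels"][140:240,350:470],None,fx=5,fy=5,interpolation=cv2.INTER_CUBIC))
E
```

```text
pos [0.5293 0.0351 0.0971] tool-axes units [-0.0176  0.0022  0.0031] jaw deg -25.85 tilt -1.0 q6 0.377 F [-2.14 -0.46  1.  ] M [-0.061  0.494  0.048] open 0.0436 t 18.5333
M [-0.018  0.508  0.041] sd [0.061 0.043 0.018] F [-1.6 -0.8  0.2] jaw -25.71 turned rad 2.489 pos [0.5292 0.035  0.0971] q6 0.37 t 18.83
```

View pics/s3.png

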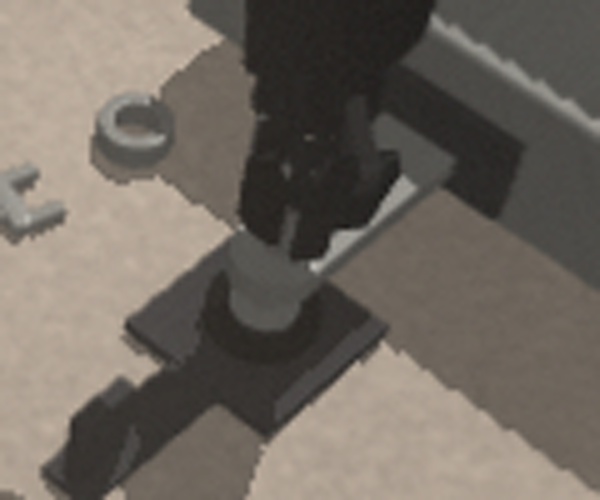

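The knob grip is working: the sole (crop at 260,330) has come down close to the plate and is still centred. I continue in 0.1 rad steps.

>>> move_arm([
  [[0.0006,0,0,0.032],[0.0006,0,0,0.032]],
])

```text
t: 19.05
tool_pos: [0.5292, 0.0351, 0.0969]
tool_rot: [0.433, 1.528, -0.432]
contact_force: [-3.5, -0.3, 0.9]
opening: 0.0429
```

```bash
python3 g.py .5302 .0352 .1015; python3 t.py
```

```text
pos [0.5292 0.0351 0.0969] tool-axes units [-0.0186  0.0025  0.0033] jaw deg -31.64 tilt -1.0 q6 0.478 F [-3.49 -0.26  0.9 ] M [0.069 0.692 0.075] open 0.0429 t 19.05
M [0.191 0.744 0.057] sd [0.037 0.058 0.035] F [-3.7  0.5  1. ] jaw -31.49 turned rad 2.589 pos [0.5292 0.0351 0.0968] q6 0.47 t 19.35
```

>>> move_arm([
  [[0.0006,0,0,0.032],[0.0006,0,0,0.032]],
])

```text
t: 19.52
tool_pos: [0.5291, 0.0351, 0.0966]
tool_rot: [0.511, 1.511, -0.511]
contact_force: [-4.2, 0.5, 2.5]
opening: 0.0433
```

```bash
python3 g.py .5302 .0352 .1015; python3 t.py
```

```text
pos [0.5291 0.0351 0.0966] tool-axes units [-0.0195  0.0029  0.0032] jaw deg -37.39 tilt -1.0 q6 0.578 F [-4.24  0.47  2.53] M [0.299 0.932 0.108] open 0.0433 t 19.5167
M [0.359 1.036 0.093] sd [0.036 0.022 0.034] F [-5.   1.3  1.9] jaw -37.2 turned rad 2.689 pos [0.5291 0.0351 0.0966] q6 0.57 t 19.82
```

>>> move_arm([
  [[0.0003,-0.002,-0.003,0.032],[0.0003,0,0,0.032]],
])

```text
t: 19.98
tool_pos: [0.5289, 0.0352, 0.0965]
tool_rot: [0.589, 1.489, -0.587]
contact_force: [-1.3, 1.7, -1.4]
opening: 0.043
```

```bash
python3 g.py .5302 .0352 .1015; python3 t.py
```

```text
pos [0.5289 0.0352 0.0965] tool-axes units [-0.0201  0.0037  0.0039] jaw deg -43.09 tilt -1.0 q6 0.677 F [-1.27  1.75 -1.43] M [0.466 0.632 0.157] open 0.043 t 19.9833
M [0.534 0.45  0.146] sd [0.06  0.048 0.018] F [-1.6  1.6 -0.7] jaw -42.99 turned rad 2.79 pos [0.5289 0.0352 0.0965] q6 0.68 t 20.28
```

>>> move_arm([
  [[0.0003,0,0,0.02],[0.0003,0,0,0.02]],
])

```text
t: 20.45
tool_pos: [0.5288, 0.0352, 0.0964]
tool_rot: [0.637, 1.475, -0.636]
contact_force: [0.2, 3.3, -0.9]
opening: 0.0432
```

```bash
python3 t.py
```

```text
M [0.724 0.306 0.164] sd [0.061 0.063 0.02 ] F [-0.4  3.4 -0.8] jaw -46.63 turned rad 2.854 pos [0.5288 0.0351 0.0964] q6 0.74 t 20.75
```

The torque has climbed steadily from 0.04 to 0.16 N m since about 2.6 rad, so the load is roughly 6 to 11 N. I let go and retreat.

>>> move_arm([
  [[0,0,0,0],[0,0,0,0],[0,0,0,0],[0,0,0,0],[0,0,0,0],[0,0,0,0],[0,0,0,0],[0,0,0,0]],
], gripper=0)

```text
t: 21.42
tool_pos: [0.5286, 0.0348, 0.0964]
tool_rot: [0.636, 1.475, -0.637]
contact_force: [0.2, -0.1, -0.3]
opening: 0.0856
```

>>> move_arm([
  [[-0.02,0,0,0],[-0.05,0,0,0],[-0.1,0,0,0],[-0.1,0,0,0],[-0.1,0,0,0],[-0.1,0,0,0],[-0.1,0,0,0],[0,-0.11,0.11,0],[0,-0.11,0.11,0],[0,-0.11,0.11,0],[0,-0.11,0.11,0],[0,-0.11,0.11,0],[0,-0.11,0.11,0],[0,-0.11,0.11,0],[0,0,0,0],[0,0,0,0]],
])

```text
t: 22.75
tool_pos: [0.5205, -0.2391, 0.24]
tool_rot: [0.639, 1.474, -0.639]
contact_force: [0.4, 0.1, 0.2]
opening: 0.0855
```

```bash
python3 g.py .53 -.3 .22; python3 - <<'E'
from m import *
for n in("scene","top"):
    im=ctrl.get_image(n); P=w(im,*np.nonzero(np.ones((480,640),bool)))
    k=P[(np.linalg.norm(P[:,:2]-[.531,.034],axis=1)<.045)&(P[:,2]>.09)&(P[:,2]<.135)]
    zt=np.percentile(k[:,2],80); t=k[k[:,2]>zt-.004]; print(n,"knob top z",zt.round(4),np.percentile(t,[2,98],axis=0).mean(0).round(4))
    for d in ctrl.trace(n,"shoe"):
        Q=pts(im,d["region"])
        if 200<len(Q)<8000 and np.linalg.norm(Q.mean(0)[:2]-[.54,-.02])<.07:
            e=ctrl.trace(n,"rocker"); ig=cv2.dilate((e[0]["region"]&~d["region"]).astype(np.uint8),np.ones((3,3)))>0
            p,i=fit(im,d["region"],[.531,.034,.14],ig); print(n,p[:2].round(4),np.degrees(p[2]).round(2),"iou",round(i,3)); break
    for b in("spanner","collar","beaker","driver","bottle","jar","pad"):
        for d in ctrl.trace(n,b)[:1]:
            Q=pts(im,d["region"]);Q=Q[Q[:,2]>.003]; print(" ",b,np.percentile(Q,[3,97],axis=0).round(3)[:,:2].tolist())
    if n=="scene": save("end.png",im["pixels"])
E
```

```text
pos [ 0.5205 -0.2391  0.24  ] tool-axes units [ 0.0801 -0.1389  0.2039] jaw deg -46.87 tilt -1.0 q6 0.257 F [0.41 0.11 0.22] M [ 0.002 -0.026  0.031] open 0.0855 t 22.75
scene knob top z 0.1142 [0.5312 0.0335 0.1138]
scene [0.5287 0.035 ] 8.9 iou 0.907
  spanner [[0.372, -0.139], [0.419, 0.001]]
  collar [[0.386, 0.045], [0.42, 0.079]]
  beaker [[0.284, -0.307], [0.347, -0.246]]
  driver [[0.368, -0.523], [0.55, -0.488]]
  bottle [[0.724, -0.175], [0.778, -0.13]]
  jar [[0.696, -0.301], [0.745, -0.252]]
  pad [[0.726, -0.029], [0.787, 0.034]]
top knob top z 0.1134 [0.5293 0.037  0.1127]
top [0.5305 0.0351] 8.01 iou 0.922
  spanner [[0.384, -0.141], [0.419, 0.008]]
  collar [[0.383, 0.048], [0.418, 0.083]]
  beaker [[0.282, -0.305], [0.331, -0.269]]
  driver [[0.365, -0.519], [0.545, -0.486]]
  bottle [[0.712, -0.17], [0.759, -0.115]]
  jar [[0.686, -0.291], [0.737, -0.242]]
  pad [[0.725, -0.025], [0.785, 0.037]]
```

View pics/end.png

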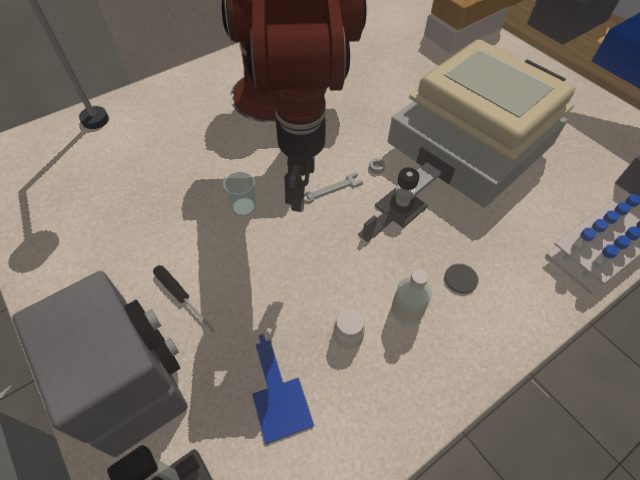

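The final picture shows the shoe under the foot at scene (205,400) and everything else in place. All the checks agree, so I hand in.

```bash
python3 -c "
from station import ctrl
print(ctrl.finish_job())"
```

```text
the job is handed in; nothing more can be done
None
```

I slid the dark shoe under the foot by its rib, turned the knob about 2.85 rad clockwise until the sole pressed on the plate, let go, backed the arm away and handed the job in at about 23 s. `finish_job` gives no verdict.

**Centring:** the last silhouette fits put the plate's centre within about 3 mm of the foot's axis in both cameras. The two cameras differ by 2 to 3 mm from each other.

**Touch:** the turning moment stayed at 0.05 N m or less, then rose steadily from about 2.6 rad to 0.164 N m. That means roughly 6 to 11 N on the plate, estimated from the torque since the force itself can't be read. The knob came down about 7.0 mm, against 7.3 mm expected from the angle, so there was little or no slip.

**Release:** the gripper is open and well clear, with no contact force.

**Bystanders:** none seemed to have moved. The larger shifts (up to about 25 mm) were in the top camera's spanner and beaker outlines. I put these down to how much of each thing was seen, because the scene camera showed both in place within a few millimetres.

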